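Sweep clay offcuts from the plaster slab into the scrap tray

TASK

Push the green scrap tray across the table until it stands flat against the side of the white plaster slab that it faces, then sweep the three grey clay offcuts off that edge of the slab so that all of them lie in the tray, with the tray still against the slab. Dry clay crumbles when it is carried: slide the offcuts along the slab, never pick them up. Leave the terracotta figure where it lies on the slab, and do not shift the wooden caddy.

Things in the scene. Friction and masses are not known exactly. Their poses are not given: they have to be found in the camera images.
- slab: white plaster working slab on a rubber foot, fixed to the table: 300 mm along its x, 200 mm along its y, top 55 mm above the table; origin at the centre of its underside, z up. The offcuts and the figure lie on it in four rows 72 mm apart along its x, one thing to a row, in any order
- tray: loose green plastic scrap tray, open on top: outside 340 mm along its x, 130 mm along its y, 40 mm high, walls and floor 4 mm thick, about 0.5 kg; origin at the centre of its underside, z up. It starts beside the slab, on its +y or its -y side, its near wall 50 to 85 mm from the slab and a little askew. Against the slab means: its long wall within 10 mm of the slab's long side, parallel to it
- offcut_a: dry grey clay offcut, an irregular chunky prism 26 mm high with flat top and underside, about 42 x 40 mm across, lying flat on the slab; origin at its centre (13 mm above the slab), z up; its yaw is arbitrary
- offcut_b: dry grey clay offcut, an irregular chunky prism 26 mm high with flat top and underside, about 40 x 36 mm across, lying flat on the slab; origin at its centre (13 mm above the slab), z up; its yaw is arbitrary
- offcut_c: dry grey clay offcut, an irregular chunky prism 26 mm high with flat top and underside, about 40 x 40 mm across, lying flat on the slab; origin at its centre (13 mm above the slab), z up; its yaw is arbitrary
- figure: finished terracotta-coloured clay figure of a little man lying flat on the slab among the offcuts: 48 mm along its x (across the arms), 75 mm along its y (head to feet), 12 mm thick; origin near its centre, on its underside. To be left alone
- caddy: wooden caddy with a yellow sponge and metal cutters in it, 300 mm along its x, 120 mm along its y, 50 mm high, 1.6 kg; origin at the centre of its underside. It stands on the other side of the slab from the tray. To be left alone
Things that resemble listed ones, but are neither listed nor needed, are in the scene too. What is shaped like the offcut_b but pink or yellow is not meant.

How it is judged:
On the way:
1. the tray stands flat against the slab's side (gap under 10 mm, parallel within 0.1 rad, centred within 120 mm) while all three offcuts are still on the slab (y of tray in the frame of slab between -0.175 and 0.175 m and x of tray in the frame of slab between -0.12 and 0.12 m and angle between the x axis of tray and the x axis of slab, either way round below 0.1 rad and angle between tray's own z axis and vertical below 0.05 rad and height (world z) of each of offcut_a, offcut_b, offcut_c above 0.055 m), for 0.2 s.
At the end, for the whole second after the job is handed in: All three offcuts lie still in the tray, between its walls and with their centres below its rim; the tray is at rest, level, within 10 mm of the slab's side, parallel to it within 0.1 rad and centred on it within 120 mm; the figure is still on the slab within 15 mm of where it started (y of tray in the frame of slab between -0.175 and 0.175 m and x of tray in the frame of slab between -0.12 and 0.12 m and angle between the x axis of tray and the x axis of slab, either way round below 0.1 rad and angle between tray's own z axis and vertical below 0.05 rad and x of offcut_a in the frame of tray between -0.166 and 0.166 m and y of offcut_a in the frame of tray between -0.061 and 0.061 m and z of each of offcut_a, offcut_b, offcut_c in the frame of tray below 0.04 m and linear speed of each of offcut_a, offcut_b, offcut_c, tray below 0.02 m/s and x of offcut_b in the frame of tray between -0.166 and 0.166 m and y of offcut_b in the frame of tray between -0.061 and 0.061 m and x of offcut_c in the frame of tray between -0.166 and 0.166 m and y of offcut_c in the frame of tray between -0.061 and 0.061 m and distance of figure from where it was at the start of the episode below 0.015 m and height (world z) of figure above 0.05 m); the robot touches nothing.
It fails at once if an offcut is lifted off (its centre more than 45 mm above the slab's top) (height (world z) of any of offcut_a, offcut_b, offcut_c above 0.1 m).
It fails at once if the figure is shifted by more than 15 mm (distance of figure from where it was at the start of the episode above 0.015 m).
It fails at once if the caddy is shifted by more than 20 mm (distance of caddy from where it was at the start of the episode above 0.02 m).
It also fails if it takes over 64 s, if anything falls off the work surface, if the arm or the gripper's body presses on something with over 40 N, if the wrist force passes 120 N, or if a joint passes its speed limit or range.

ROBOT

A 7-joint arm with a two-finger parallel gripper is mounted at the origin on the work surface. World frame = base frame: x ahead of the robot, y to its left, z up, the work surface at z = 0. Lengths are in m, angles in rad, forces in N, time in s.
With the tool pointing down it reaches from about 0.4 to 0.85 m from the base axis. Payload 4.4 kg.
Tool frame: the origin (TCP) lies on the centre line of the jaws, within the pads' length; the fingertips stand 8 mm ahead of it and the grasp point (between the pads) lies 11 mm behind it; x points along the fingers, y is the direction in which the jaws open and shut, and the axes are right-handed (so a half turn about x gives the same grasp; the last joint's range is limited). The gripper opens to 94 mm and grips with 3 to 60 N. Pads are 16 mm wide; open, the fingers measure 119 mm over their backs; the gripper's body (75 mm by 177 mm) begins 78 mm behind the grasp point.
Start: joints at [-1.338, 0.628, 0.038, 1.517, -0.027, 0.996, -0.02], TCP at [0.191, 0.621, 0.187] pointing down, gripper open.
Joint ranges: [-3.06, 3.06], [-0.37, 2.12], [-1.25, 1.32], [0.18, 2.47], [-1.1, 4.24], [0.23, 1.98], [-2.94, 2.94]. Speed limits (rad/s): [2.57, 2.57, 3.14, 3.14, 3.14, 3.14, 3.14].

INTERFACE

Orientations are given as a rotation vector (axis times angle).
In Python, from rig import state, read_camera, get_calibration, sign_off gives the robot as it stands.
- The arm moves only by the shell command python3 -m handwheel 'ROWS' [FORCE]. ROWS is JSON, a list of rows, each a list of 3 entries, a list of its own where there are three numbers: the shift along the tool's x, y, z in m, then the turn about the tool's x in rad, then the finger opening in m, from 0 to 0.094. A call has 1 to 12 rows; each row is the pose to reach, as a shift and turn from the pose measured when the call began, along the tool's axes at that moment; what a row does not reach only later rows make up. A row lasts 1/8 s, in which the tool goes at most 62.5 mm and 10.7 degrees, less where a joint would pass 70% of its speed; a pose out of reach is approached as far as the arm can. A call with a gripper value outside its range is refused whole. The fingers move at their own pace and stop on an object; FORCE is the grip in N (left out, the last holds). Time passes only in rows, so rows that repeat a pose let the fingers close. It gives the time, the measured TCP pose, the force and the opening at its end, in the units of the state.
- state(): the state, without advancing time (a new reading comes with each control period).
- read_camera(name): name is "side" or "top" or "wrist"; returns (picture, depth): 400x640x3 uint8, red, green, blue; 400x640 float32, m along the optical axis (not along the pixel's ray), 0 where there is no reading.
- get_calibration(name): a dict with "intrinsics" (3x3 intrinsics, pixels), "origin" and "rotation" of the camera in the world; the wrist camera has in their place "tool_from_camera" (4x4, takes a point from camera to tool coordinates, whose origin is the TCP and whose axes are the tool frame's). Camera axes: x right, y down, z forward; pixel columns grow to the right and rows downward; lengths in m; the calibration is good to about 2 mm. A picture is of the moment at which its call begins: read the wrist's pose just before it. get_calibration takes no time and is no camera call.
- sign_off(): hands the job in, once; it reports no verdict.
The state is a dict: "time_s": time; "q": joint angles; "joint_velocities": joint speeds; "effort": joint torques, N m; "eef_pos": TCP position; "tool_rot": TCP orientation; "contact_force": force on the tool from outside, world axes, zero at the start; "moment": the same for the moment, N m; "finger_gap": opening from 0.0 (shut) to 1.0 (fully open).
Only numpy, scipy, OpenCV 4.12 (cv2) and the standard library are available. Lean on these libraries where they do the work, as an engineer would, in place of code of your own. Each camera call takes 0.05 s, during which the arm holds its last target. There are 200 camera calls.

## Working session

There is one attempt and no reset: what is moved stays moved. The work goes in short steps, Python scripts to look and compute and a shell command to move; the robot and the scene stay as the last step left them, time stands still between calls to the robot, and variables do not carry over. Pictures are saved under pics/ and viewed, about 8 in all and at most 12, crops included, and the job is handed in when it is done.

```bash
mkdir -p pics
python3 - <<'E'
from rig import *
import cv2,numpy as np
s=state();print({k:np.round(s[k],3).tolist() for k in('time_s','eef_pos','tool_rot','finger_gap','contact_force')})
for n in('top','side'):
    p,d=read_camera(n);cv2.imwrite(f'pics/{n}0.png',p[:,:,::-1]);np.savez(f'{n}0.npz',p=p,d=d)
    c=get_calibration(n);print(n,{k:np.round(v,3).tolist() for k,v in c.items()})
E
```

```text
{'time_s': 0.0, 'eef_pos': [0.191, 0.621, 0.186], 'tool_rot': [0.233, 1.558, -0.236], 'finger_gap': 1.004, 'contact_force': [0.964, 0.112, 0.367]}
top {'intrinsics': [[489.3, 0.0, 318.414], [0.0, 489.3, 200.148], [0.0, 0.0, 1.0]], 'origin': [0.525, 0.02, 1.127], 'rotation': [-2.183, 2.159, -0.165]}
side {'intrinsics': [[404.229, 0.0, 315.393], [0.0, 404.229, 196.606], [0.0, 0.0, 1.0]], 'origin': [0.31, -0.459, 0.539], 'rotation': [-2.191, 0.678, -0.322]}
```

View pics/top0.png

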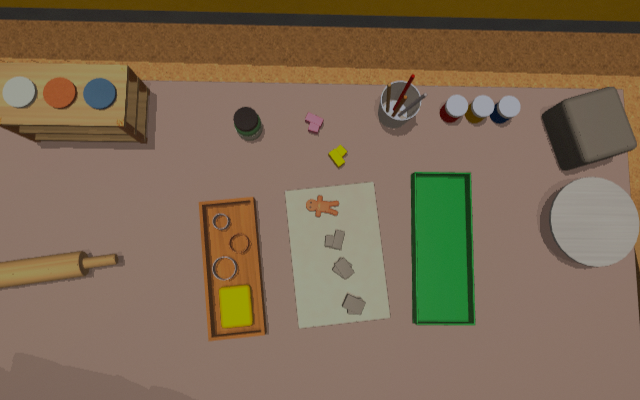

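View pics/side0.png

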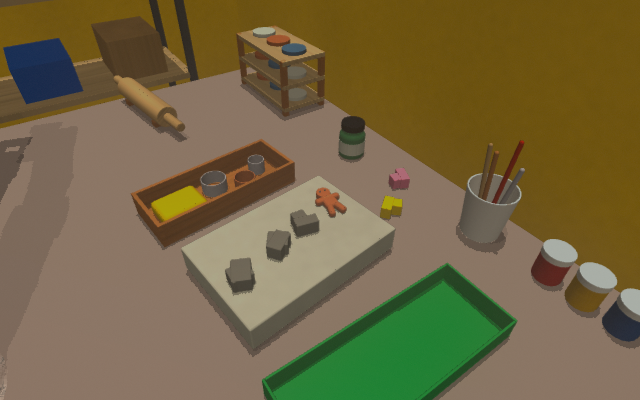

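Top view: the slab is at (337,255) and the tray at (443,248), with the caddy on the far side at (232,268). The grey offcuts are at (335,240), (343,268) and (354,304), and the figure is at (323,206). Possible mix-ups are the pink piece at (314,122) and the yellow one at (338,156), both off the slab, so neither is meant. The grey block at (588,130) is not an offcut either.

```bash
cat > h.py <<'E'
from rig import *
import cv2,numpy as np
from scipy.spatial.transform import Rotation as R
def cast(name,uv,z):
    c=get_calibration(name);K=np.array(c['intrinsics']);r=np.array(c['rotation'])
    r=R.from_rotvec(r).as_matrix() if r.shape==(3,) else r
    d=np.c_[np.atleast_2d(uv).astype(float),np.ones(len(np.atleast_2d(uv)))]@np.linalg.inv(K).T@r.T
    o=np.array(c['origin']);return o+d*((z-o[2])/d[:,2])[:,None]
def big(m,n=1,amin=40):
    cs=cv2.findContours(m.astype(np.uint8),cv2.RETR_EXTERNAL,cv2.CHAIN_APPROX_NONE)[0]
    return [c[:,0] for c in sorted(cs,key=cv2.contourArea,reverse=True)[:n] if cv2.contourArea(c)>amin]
def rect(w):
    (c,s,a)=cv2.minAreaRect((w[:,:2]*1000).astype(np.float32))
    if s[0]<s[1]: s=s[::-1];a+=90
    a=(a+90)%180-90
    return np.round(c,1),np.round(s,1),round(a,1)  # mm, long axis angle deg
def masks(p):
    h=cv2.cvtColor(p,cv2.COLOR_RGB2HSV);H,S,V=[h[...,i].astype(int) for i in range(3)]
    return H,S,V
def tray(p): 
    H,S,V=masks(p);return rect(cast('top',big((H>50)&(H<75)&(S>150))[0],.040))
E
python3 - <<'E'
from h import *
p,d=[np.load('top0.npz')[k] for k in'pd']
H,S,V=masks(p)
for n,(u,v) in dict(slab=(310,290),off=(343,266),fig=(320,206),table=(400,350),tray=(443,248),caddy=(232,330)).items(): print(n,H[v,u],S[v,u],V[v,u],d[v,u])
print('tray',tray(p))
box=np.zeros(H.shape,bool);box[175:335,275:395]=1
ob=None
for s0 in(60,80):
    m=((H>15)&(H<50)&(V>170)|0)&box
    pass
sl=big(box&(V>185)&(H>18))[0]; hull=cv2.convexHull(sl)[:,0]; print('slab',rect(cast('top',hull,.055)))
inside=cv2.fillPoly(np.zeros(H.shape,np.uint8),[hull.astype(np.int32)],1)>0
inside=cv2.erode(inside.astype(np.uint8),np.ones((5,5)))>0
for c in big(inside&(V<185)&(S<90),8): w=cast('top',c,.081);print('off',c.mean(0).round(),rect(w),'bbox',(w.min(0)*1000).round(),(w.max(0)*1000).round())
for c in big(inside&(S>120),2): w=cast('top',c,.067);print('fig',c.mean(0).round(),rect(w),(w.min(0)*1000).round(),(w.max(0)*1000).round())
E
python3 -m handwheel 2>&1 | head -5
```

```text
slab 32 32 157 1.0578892
off 18 47 125 1.0398532
fig 14 142 158 1.0642085
table 9 65 138 1.0987773
tray 66 189 128 1.1245502
caddy 14 180 147 1.088484
tray (array([ 559.1, -290.2]), array([337.3, 128.9]), -0.0)
invalid inputTraceback (most recent call last):
  File "<stdin>", line 11, in <module>
IndexError: list index out of range
```

Run:
```python
from h import *
p,d=[np.load('top0.npz')[k] for k in'pd']
H,S,V=masks(p)
box=np.zeros(H.shape,bool);box[175:335,275:395]=1
sl=big(box&(V>125)&(H>22)&(H<45)&(S<60))[0]; hull=cv2.convexHull(sl)[:,0]; print('slab',rect(cast('top',hull,.055)))
inside=cv2.fillPoly(np.zeros(H.shape,np.uint8),[hull.astype(np.int32)],1)>0
inside=cv2.erode(inside.astype(np.uint8),np.ones((5,5)))>0
for c in big(inside&(V<138)&(S<90),8): w=cast('top',c,.081);print('off',c.mean(0).round(),rect(w),'bbox',(w.min(0)*1000).round(),(w.max(0)*1000).round(),'depth',d[int(c[:,1].mean()),int(c[:,0].mean())])
for c in big(inside&(S>120),2): w=cast('top',c,.067);print('fig',c.mean(0).round(),rect(w),(w.min(0)*1000).round(),(w.max(0)*1000).round())
H2=big((H<20)&(S>150)&(np.indices(H.shape)[1]>190)&(np.indices(H.shape)[1]<275)&(np.indices(H.shape)[0]>180))[0]
print('caddy',rect(cast('top',H2,.05)))
s=state();r=R.from_rotvec(s['tool_rot']).as_matrix();print('tool axes cols',r.round(3).tolist())
```

```text
slab (array([542.2, -49.7]), array([297.1, 196.9]), 6.8)
off [353. 304.] (array([434.1, -83.3]), array([45.2, 41.6]), 66.6) bbox [ 415. -109.   81.] [458. -58.  81.] depth 1.026536
off [343. 268.] (array([510. , -61.9]), array([44.9, 37.5]), 45.7) bbox [487. -86.  81.] [534. -39.  81.] depth 1.0363786
off [335. 240.] (array([572.2, -42.6]), array([42.7, 40.3]), -10.7) bbox [548. -64.  81.] [591. -22.  81.] depth 1.0438026
fig [323. 206.] (array([643.9, -17.2]), array([69.9, 43.9]), -89.3) [622. -52.  67.] [666.  18.  67.]
caddy (array([509.9, 177.6]), array([298.3, 122.5]), 6.3)
tool axes cols [[-0.0, 0.294, 0.956], [-0.002, 0.956, -0.294], [-1.0, -0.002, 0.0]]
```

```bash
cat >> h.py <<'E'
A=np.radians(6.8);C0=np.array([.5422,-.0497]);U=np.array([np.cos(A),np.sin(A)]);N=np.array([-np.sin(A),np.cos(A)])
def slab2w(x,y): return C0+x*U+y*N
def w2slab(p): d=np.asarray(p)[:2]-C0;return np.array([d@U,d@N])
def plan(*pts,yaw=A):
    "slab x',y', world z -> rows from the present pose"
    s=state();r=R.from_rotvec(s['tool_rot']).as_matrix();e=np.array(s['eef_pos'])
    ty=np.arctan2(r[1,1],r[0,1]);t=-((yaw-ty+np.pi)%(2*np.pi)-np.pi)
    print('t',s['time_s'],'at slab',w2slab(e).round(4),'z',e[2].round(4),'turn',round(t,3),'F',np.round(s['contact_force'],1))
    for x,y,z in pts: print((x,y,z),(r.T@(np.r_[slab2w(x,y),z]-e)).round(3).tolist())
E
python3 -c "
from h import *
plan((-.05,.2,.187),(-.008,-.34,.187),(-.008,-.34,.022))"
```

```text
t 0.1 at slab [-0.2692  0.7072] z 0.1861 turn 1.153 F [-0.2 -0.1 -0.3]
(-0.05, 0.2, 0.187) [-0.0, -0.375, 0.406]
(-0.008, -0.34, 0.187) [0.0, -0.851, 0.663]
(-0.008, -0.34, 0.022) [0.165, -0.851, 0.663]
```

```bash
python3 -m handwheel '[[[0,-0.375,0.406],0.5,0.094],[[0,-0.375,0.406],0.8,0.094],[[0,-0.375,0.406],1.153,0.094],[[0,-0.375,0.406],1.153,0.094],[[0,-0.375,0.406],1.153,0.094],[[0,-0.375,0.406],1.153,0.094],[[0,-0.375,0.406],1.153,0.094],[[0,-0.375,0.406],1.153,0.094],[[0,-0.375,0.406],1.153,0.094],[[0,-0.375,0.406],1.153,0.094],[[0,-0.375,0.406],1.153,0.094]]' 20; python3 -c "
from h import *
plan((-.008,-.34,.187),(-.008,-.34,.022))"
```

```text
time_s: 1.48
eef_pos: [0.4682, 0.1432, 0.1864]
tool_rot: [1.12, 1.263, -1.123]
contact_force: [-1.0, 0.7, -0.6]
finger_gap: 0.998
t 1.475 at slab [-0.0506  0.2003] z 0.1864 turn 0.0 F [-1.   0.7 -0.6]
(-0.008, -0.34, 0.187) [-0.0, 0.042, 0.54]
(-0.008, -0.34, 0.022) [0.165, 0.043, 0.54]
```

```bash
python3 -m handwheel '[[[0,0.042,0.54],0,0.094],[[0,0.042,0.54],0,0.094],[[0,0.042,0.54],0,0.094],[[0,0.042,0.54],0,0.094],[[0,0.042,0.54],0,0.094],[[0,0.042,0.54],0,0.094],[[0,0.042,0.54],0,0.094],[[0,0.042,0.54],0,0.094],[[0,0.042,0.54],0,0.094],[[0,0.042,0.54],0,0.094],[[0,0.042,0.54],0,0.094]]' 20; python3 -c "
from h import *
plan((-.008,-.34,.187),(-.008,-.34,.022))"
```

```text
time_s: 2.85
eef_pos: [0.5749, -0.3849, 0.1862]
tool_rot: [1.119, 1.267, -1.12]
contact_force: [0.1, 1.5, -0.1]
finger_gap: 1.001
t 2.85 at slab [-0.0072 -0.3367] z 0.1862 turn 0.003 F [ 0.1  1.5 -0.1]
(-0.008, -0.34, 0.187) [-0.001, -0.001, 0.003]
(-0.008, -0.34, 0.022) [0.164, -0.001, 0.004]
```

```bash
python3 -m handwheel '[[[0.05,0,0.004],0,0.094],[[0.1,0,0.004],0,0.094],[[0.14,0,0.004],0,0.094],[[0.16,0,0.004],0,0.094],[[0.164,0,0.004],0,0.094],[[0.164,0,0.004],0,0.094]]'
python3 - <<'E'
from h import *
p,d=read_camera('top');cv2.imwrite('pics/top1.png',p[100:400,180:580,::-1])
plan((-.008,-.28,.022),(-.008,-.25,.022),(-.008,-.24,.022))
E
```

```text
time_s: 3.6
eef_pos: [0.5762, -0.3887, 0.0236]
tool_rot: [1.118, 1.265, -1.118]
contact_force: [0.0, -0.4, -0.2]
finger_gap: 1.004
t 3.65 at slab [-0.0063 -0.3411] z 0.024 turn 0.004 F [ 0.4 -0.3  1.2]
(-0.008, -0.28, 0.022) [0.002, -0.001, -0.061]
(-0.008, -0.25, 0.022) [0.002, -0.001, -0.091]
(-0.008, -0.24, 0.022) [0.002, -0.001, -0.101]
```

View pics/top1.png

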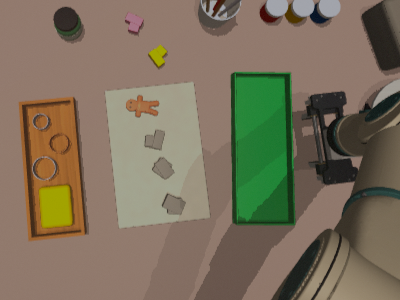

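The crop shows three grey pieces on the slab at (155,138), (163,168) and (174,204). The pink and yellow ones are well off it. The gripper is down behind the tray's outer wall, and the tray hasn't moved.

```bash
python3 -m handwheel '[[[0,0,-0.008],0,0.094],[[0,0,-0.016],0,0.094],[[0,0,-0.024],0,0.094],[[0,0,-0.032],0,0.094],[[0,0,-0.040],0,0.094],[[0,0,-0.048],0,0.094],[[0,0,-0.056],0,0.094],[[0,0,-0.064],0,0.094],[[0,0,-0.072],0,0.094],[[0,0,-0.078],0,0.094],[[0,0,-0.084],0,0.094],[[0,0,-0.084],0,0.094]]'
python3 - <<'E'
from h import *
p,d=read_camera('top')
t=tray(p);print(t,w2slab(t[0]/1000))
plan((-.008,-.245,.022),(-.008,-.24,.022))
E
```

```text
time_s: 5.15
eef_pos: [0.5662, -0.3051, 0.0239]
tool_rot: [1.118, 1.265, -1.118]
contact_force: [0.3, 0.2, 0.4]
finger_gap: 1.001
(array([ 559. , -290.2]), array([336.9, 128.8]), 0.1) [-0.01179433 -0.24079739]
t 5.2 at slab [-0.0065 -0.257 ] z 0.024 turn 0.004 F [ 0.2 -0.3  0.7]
(-0.008, -0.245, 0.022) [0.002, -0.001, -0.012]
(-0.008, -0.24, 0.022) [0.002, -0.001, -0.017]
```

Run:
```python
from h import *
p,d=read_camera('top');q,_=read_camera('side');cv2.imwrite('pics/s2.png',np.vstack([p[140:360,180:580],q[180:400,160:560]])[:,:,::-1])
```

```text
(no output)
```

View pics/s2.png

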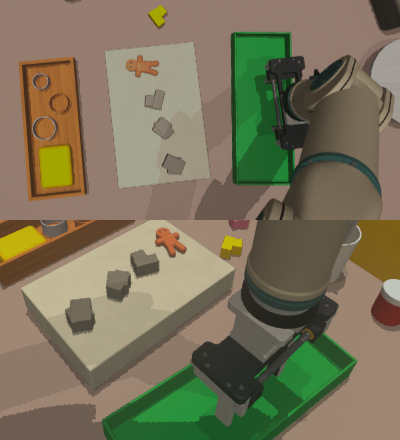

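Run:
```python
from h import *
s=state();r=R.from_rotvec(s['tool_rot']).as_matrix();e=np.array(s['eef_pos']);print(s['time_s'],r.round(3).tolist(),e)
q,d=read_camera('side')
def proj(n,P):
    c=get_calibration(n);m=np.array(c['rotation']);m=R.from_rotvec(m).as_matrix() if m.shape==(3,) else m
    x=(np.atleast_2d(P)-c['origin'])@m;k=x@np.array(c['intrinsics']).T;return np.c_[k[:,:2]/k[:,2:],x[:,2]]
im=q.copy()
for sg in(1,-1):
    P=e+r@np.array([.008,sg*.055,0]);o=proj('side',P)[0];print('tip',P.round(3),o.round(2));cv2.circle(im,tuple(int(v) for v in o[:2]),4,(255,0,0),1)
W=np.array([[.389,-.355,.04],[.729,-.355,.04],[.729,-.225,.04],[.389,-.225,.04]])
cv2.polylines(im,[proj('side',W)[:,:2].astype(np.int32)],True,(255,255,255),1)
im=im[200:400,240:540];cv2.imwrite('pics/s3.png',cv2.resize(im,None,fx=2.6,fy=2.6)[:,:,::-1])
```

```text
5.3 [[0.0, 0.993, 0.122], [-0.001, 0.122, -0.993], [-1.0, 0.0, 0.001]] [ 0.56604179 -0.3061668   0.02397023]
tip [ 0.621 -0.299  0.016] [430.07 339.24   0.57]
tip [ 0.511 -0.313  0.016] [378.12 391.2    0.52]
```

View pics/s3.png

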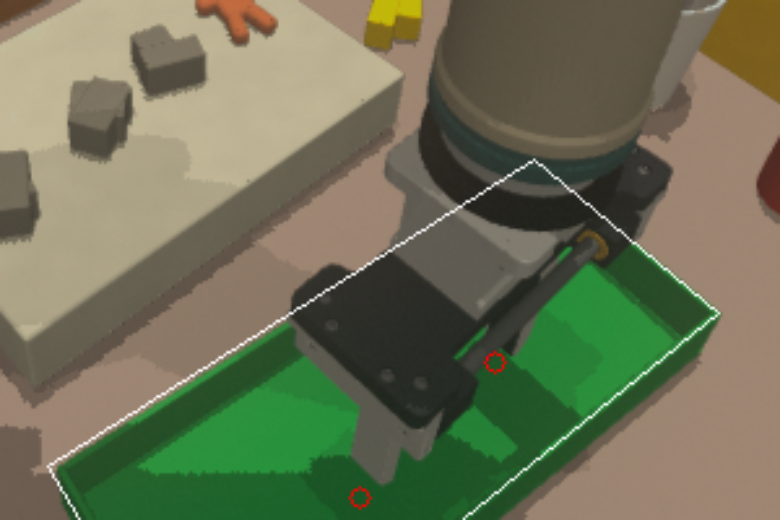

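Run:
```python
from h import *
q,d=read_camera('side');c=get_calibration('side');m=R.from_rotvec(c['rotation']).as_matrix();K=np.array(c['intrinsics'])
def pt(u,v): z=d[v,u];return (np.array(c['origin'])+m@(np.linalg.inv(K)@[u,v,1]*z)).round(3),round(float(z),3)
for n,(x,y) in dict(tip=(380,472),tip2=(378,455),mid=(375,430),floor=(270,450),floor2=(640,340),tab=(740,400),tab2=(200,280),slab=(100,200),rim=(690,333),plate=(380,360)).items(): print(n,pt(240+int(x/2.6),200+int(y/2.6)))
```

```text
tip (array([ 0.509, -0.322,  0.063]), 0.48)
tip2 (array([ 0.509, -0.319,  0.071]), 0.477)
mid (array([ 0.508, -0.315,  0.091]), 0.466)
floor (array([ 0.493, -0.264,  0.004]), 0.547)
floor2 (array([ 0.708, -0.332,  0.003]), 0.6)
tab (array([ 0.726, -0.385, -0.001]), 0.577)
tab2 (array([ 0.524, -0.155, -0.   ]), 0.632)
slab (array([ 0.485, -0.11 ,  0.056]), 0.607)
rim (array([ 0.705, -0.353,  0.04 ]), 0.561)
plate (array([ 0.487, -0.325,  0.183]), 0.391)
```

Run:
```python
from h import *
s=state();r=R.from_rotvec(s['tool_rot']).as_matrix();e=np.array(s['eef_pos'])
q,d=read_camera('wrist');c=get_calibration('wrist');T=np.array(c['tool_from_camera']);K=np.array(c['intrinsics']);print(T.round(3).tolist(),K.round(0).tolist())
v,u=np.mgrid[0:400:50,0:640:80];z=d[v,u];P=np.stack([(u-K[0,2])/K[0,0]*z,(v-K[1,2])/K[1,1]*z,z],-1)@T[:3,:3].T+T[:3,3]
W=P@r.T+e;print(W[...,2].round(3));print(q[v,u].tolist()[4])
cv2.imwrite('pics/w0.png',q[:,:,::-1])
```

```text
[[-0.0, -0.276, 0.961, -0.197], [1.0, -0.0, 0.0, 0.001], [-0.0, 0.961, 0.276, -0.081], [0.0, 0.0, 0.0, 1.0]] [[339.0, 0.0, 322.0], [0.0, 339.0, 196.0], [0.0, 0.0, 1.0]]
[[-0.    -0.001 -0.001 -0.002 -0.001 -0.001 -0.001 -0.002]
 [ 0.    -0.002 -0.001 -0.001 -0.002 -0.003 -0.001 -0.   ]
 [ 0.039  0.002  0.002  0.003  0.04  -0.001 -0.    -0.001]
 [-0.001  0.002  0.002  0.003  0.002  0.002  0.003  0.003]
 [-0.002  0.003  0.002  0.002  0.002  0.004  0.002  0.003]
 [-0.002  0.004  0.001  0.043  0.003  0.002  0.003  0.012]
 [ 0.148  0.148 -0.     0.037  0.028  0.018  0.112  0.148]
 [ 0.163  0.163  0.156  0.155  0.157  0.156  0.156  0.163]]
[[190, 163, 147], [40, 127, 57], [42, 130, 62], [37, 112, 52], [49, 168, 78], [34, 111, 54], [51, 167, 77], [52, 176, 79]]
```

View pics/w0.png

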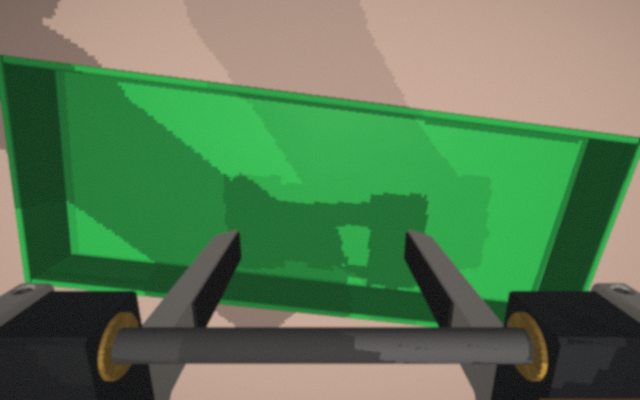

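The wrist view shows both fingertips, at about (235,235) and (410,235), hovering over the tray floor. The side depth put them at z≈0.06, although the reported TCP z is 0.024. So the fingers passed over the wall and the tray was not touched. I'll measure the true fingertip offset with the wrist depth.

Run:
```python
from h import *
q,d=read_camera('wrist');c=get_calibration('wrist');T=np.array(c['tool_from_camera']);K=np.array(c['intrinsics'])
for u,v in[(232,240),(225,250),(205,300),(230,260),(415,240),(425,250),(440,270),(190,280)]:
    z=d[v,u];print((u,v),q[v,u],(T[:3,:3]@[(u-K[0,2])/K[0,0]*z,(v-K[1,2])/K[1,1]*z,z]+T[:3,3]).round(3))
```

```text
(232, 240) [55 53 53] [-0.027 -0.048 -0.008]
(225, 250) [71 68 65] [-0.042 -0.047 -0.009]
(205, 300) [21 20 24] [-0.078 -0.046 -0.004]
(230, 260) [23 26 25] [-0.04  -0.046 -0.003]
(415, 240) [91 88 84] [-0.032  0.05  -0.01 ]
(425, 250) [101  98  92] [-0.044  0.052 -0.01 ]
(440, 270) [98 94 89] [-0.065  0.052 -0.01 ]
(190, 280) [99 95 90] [-0.072 -0.053 -0.01 ]
```

```bash
python3 -m handwheel '[[[-0.03,0,0],0,0.094],[[-0.03,0,0.04],0,0.094],[[-0.03,0,0.084],0,0.094],[[-0.03,0,0.084],0,0.094],[[0,0,0.084],0,0.094],[[0.02,0,0.084],0,0.094],[[0.028,0,0.084],0,0.094],[[0.032,0,0.084],0,0.094],[[0.032,0,0.084],0,0.094]]'
python3 - <<'E'
from h import *
plan((-.008,-.26,-.008),(-.008,-.24,-.008))
E
```

```text
time_s: 6.62
eef_pos: [0.5765, -0.3895, -0.0077]
tool_rot: [1.118, 1.263, -1.119]
contact_force: [0.1, -0.6, 0.2]
finger_gap: 1.0
t 6.625 at slab [-0.0061 -0.3415] z -0.0077 turn 0.004 F [ 0.1 -0.6  0.2]
(-0.008, -0.26, -0.008) [0.0, -0.002, -0.082]
(-0.008, -0.24, -0.008) [0.0, -0.002, -0.102]
```

```bash
python3 -m handwheel '[[[0,0,-0.008],0,0.094],[[0,0,-0.016],0,0.094],[[0,0,-0.024],0,0.094],[[0,0,-0.032],0,0.094],[[0,0,-0.040],0,0.094],[[0,0,-0.048],0,0.094],[[0,0,-0.054],0,0.094],[[0,0,-0.060],0,0.094]]'
python3 - <<'E'
from h import *
p,d=read_camera('top')
t=tray(p);print(t,w2slab(t[0]/1000))
plan((-.008,-.245,-.008),(-.008,-.24,-.008))
E
```

```text
time_s: 7.62
eef_pos: [0.5693, -0.3301, -0.0075]
tool_rot: [1.118, 1.263, -1.119]
contact_force: [1.5, -4.6, 2.1]
finger_gap: 1.0
(array([ 546.3, -258.7]), array([337.1, 129.5]), 7.0) [-0.02067527 -0.20801525]
t 7.675 at slab [-0.0064 -0.2803] z -0.0077 turn 0.005 F [ 0.2 -1.8  1.8]
(-0.008, -0.245, -0.008) [0.0, -0.001, -0.035]
(-0.008, -0.24, -0.008) [0.0, -0.001, -0.04]
```

```bash
python3 -m handwheel '[[[0,0,-0.008],0,0.094],[[0,0,-0.016],0,0.094],[[0,0,-0.024],0,0.094],[[0,0,-0.030],0,0.094],[[0,0,-0.034],0,0.094],[[0,0,-0.037],0,0.094],[[0,0,-0.039],0,0.094]]'; python3 -m handwheel '[[[0,0,-0.001],0,0.094],[[0,0,-0.002],0,0.094]]'
python3 - <<'E'
from h import *
p,d=read_camera('top')
t=tray(p);print(t,w2slab(t[0]/1000))
plan((-.008,-.24,-.008))
E
```

```text
time_s: 8.55
eef_pos: [0.5641, -0.2899, -0.0078]
tool_rot: [1.118, 1.265, -1.118]
contact_force: [0.0, -1.6, 0.0]
finger_gap: 0.998
time_s: 8.8
eef_pos: [0.5638, -0.2887, -0.0078]
tool_rot: [1.118, 1.264, -1.119]
contact_force: [-0.4, -5.0, -0.6]
finger_gap: 1.002
(array([ 541.1, -217.5]), array([336.8, 127.7]), 6.8) [-0.02096045 -0.16648937]
t 8.85 at slab [-0.0069 -0.2398] z -0.0078 turn 0.003 F [ 0.5 -3.7 -0.3]
(-0.008, -0.24, -0.008) [0.0, -0.001, 0.0]
```

```bash
python3 -m handwheel '[[[0,0,-0.001],0,0.094],[[0,0,-0.002],0,0.094],[[0,0,-0.003],0,0.094]]'; python3 -c "
from h import *
p,d=read_camera('top')
t=tray(p);print(t,w2slab(t[0]/1000))"
```

```text
time_s: 9.22
eef_pos: [0.5631, -0.2883, -0.0078]
tool_rot: [1.118, 1.26, -1.122]
contact_force: [0.6, -8.0, -2.0]
finger_gap: 0.999
(array([ 540.9, -217.5]), array([337.4, 128.4]), 6.3) [-0.02115904 -0.16646569]
```

```bash
python3 -m handwheel '[[[0,0,0.02],0,0.094],[[-0.06,0,0.02],0,0.022],[[-0.12,0,0.02],0,0.022],[[-0.18,0,0.02],0,0.022],[[-0.18,0,0.0],0,0.022],[[-0.18,0,0.0],0,0.022]]' 20
python3 - <<'E'
from h import *
plan((-.111,.055,.17),(-.111,.055,.1))
q,d=read_camera('wrist');c=get_calibration('wrist');T=np.array(c['tool_from_camera']);K=np.array(c['intrinsics'])
v,u=np.mgrid[0:400,0:640];z=d;P=np.stack([(u-K[0,2])/K[0,0]*z,(v-K[1,2])/K[1,1]*z,z],-1)@T[:3,:3].T+T[:3,3]
m=(z>0)&(P[...,0]<.06)&(P[...,0]>-.08)&(abs(P[...,2])<.02)
Q=P[m];print(len(Q),'tip x',np.percentile(Q[:,0],[90,98,100]).round(3),'y',np.percentile(Q[:,1],[0,1,99,100]).round(3),'z',np.percentile(Q[:,2],[1,99]).round(3))
E
```

```text
time_s: 10.02
eef_pos: [0.5628, -0.2842, 0.1714]
tool_rot: [1.117, 1.265, -1.119]
contact_force: [0.1, -0.5, -0.5]
finger_gap: 0.506
t 10.025 at slab [-0.0073 -0.2352] z 0.1714 turn 0.004 F [ 0.1 -0.5 -0.5]
(-0.111, 0.055, 0.17) [0.001, -0.102, -0.291]
(-0.111, 0.055, 0.1) [0.071, -0.102, -0.291]
4487 tip x [-0.03  -0.021 -0.016] y [-0.035 -0.034  0.037  0.037] z [-0.011  0.007]
```

```bash
python3 -m handwheel '[[[0,-0.102,-0.291],0,0.022],[[0,-0.102,-0.291],0,0.022],[[0,-0.102,-0.291],0,0.022],[[0,-0.102,-0.291],0,0.022],[[0,-0.102,-0.291],0,0.022],[[0,-0.102,-0.291],0,0.022],[[0,-0.102,-0.291],0,0.022],[[0,-0.102,-0.291],0,0.022]]'
cat >> h.py <<'E'
def tip():
    q,d=read_camera('wrist');c=get_calibration('wrist');T=np.array(c['tool_from_camera']);K=np.array(c['intrinsics'])
    v,u=np.mgrid[0:400,0:640];P=np.stack([(u-K[0,2])/K[0,0]*d,(v-K[1,2])/K[1,1]*d,d],-1)@T[:3,:3].T+T[:3,3]
    Q=P[(d>0)&(P[...,0]<.04)&(P[...,0]>-.08)&(abs(P[...,2])<.02)&(abs(P[...,1])<.07)]
    print(len(Q),'tip x',np.percentile(Q[:,0],[90,98,100]).round(3),'y',np.percentile(Q[:,1],[1,99]).round(3),'z',np.percentile(Q[:,2],[1,99]).round(3))
E
python3 - <<'E'
from h import *
plan((-.111,.055,.05),(-.111,.055,.05)); tip()
p,d=read_camera('top');t=tray(p);print(t,w2slab(t[0]/1000))
E
```

```text
time_s: 11.08
eef_pos: [0.4261, -0.0106, 0.1701]
tool_rot: [1.118, 1.263, -1.124]
contact_force: [-1.2, -0.0, -0.4]
finger_gap: 0.235
t 11.075 at slab [-0.1106  0.0525] z 0.1701 turn 0.0 F [-1.2 -0.  -0.4]
(-0.111, 0.055, 0.05) [0.12, -0.0, -0.003]
(-0.111, 0.055, 0.05) [0.12, -0.0, -0.003]
3726 tip x [-0.03  -0.021 -0.017] y [-0.022  0.024] z [-0.011  0.006]
(array([ 540.5, -216.2]), array([336.8, 128.4]), 6.7) [-0.0214023  -0.16512747]
```

```bash
python3 -m handwheel '[[[0.06,0,0],0,0.022],[[0.1,0,0],0,0.022],[[0.122,0,0],0,0.022],[[0.128,0,0],0,0.022],[[0.128,0,0],0,0.022]]'; for i in 1 2 3; do python3 -m handwheel '[[[0.003,0,0],0,0.022]]' | egrep 'pos|force'; done;  python3 - <<'E'
from h import *
p,d=read_camera('side');c=get_calibration('side');cv2.imwrite('pics/s4.png',cv2.resize(p[160:360,130:430],None,fx=2.6,fy=2.6)[:,:,::-1])
E
```

```text
time_s: 11.8
eef_pos: [0.426, -0.0114, 0.0424]
tool_rot: [1.119, 1.263, -1.125]
contact_force: [-0.6, 1.0, 0.3]
finger_gap: 0.23
eef_pos: [0.4271, -0.0115, 0.0402]
contact_force: [-0.2, 0.3, -0.4]
eef_pos: [0.4278, -0.0115, 0.0378]
contact_force: [-0.3, 0.4, 0.9]
eef_pos: [0.4281, -0.0115, 0.0363]
contact_force: [-7.5, -0.5, 52.5]
```

View pics/s4.png

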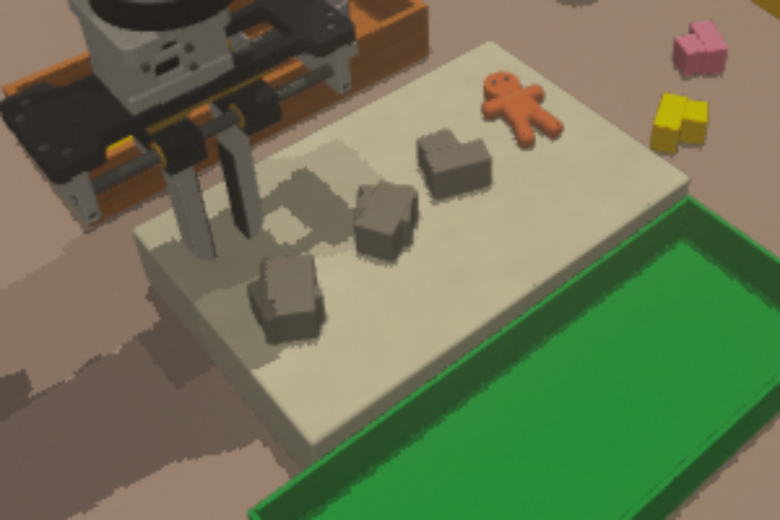

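The side view shows the tray flush along the slab and the gripper on the slab behind the nearest offcut at (288,298). The slab was touched at TCP z≈0.037, so I'll sweep at about 0.042.

```bash
python3 -m handwheel '[[[-0.006,0,0],0,0.022],[[-0.006,0,0.01],0,0.022],[[-0.006,0,0.02],0,0.022],[[-0.006,0,0.03],0,0.022],[[-0.006,0,0.04],0,0.022],[[-0.006,0,0.05],0,0.022],[[-0.006,0,0.06],0,0.022],[[-0.006,0,0.07],0,0.022],[[-0.006,0,0.08],0,0.022],[[-0.006,0,0.09],0,0.022]]'
cat >> h.py <<'E'
def offs(p,box=(slice(170,360),slice(280,480))):
    H,S,V=masks(p);b=np.zeros(H.shape,bool);b[box]=1
    for z in(.081,):
        for c in big(b&(V<138)&(S<90)&(V>50),6,100): w=cast('top',c,z);print('grey',c.mean(0).round(),rect(w)[1],'slab',w2slab(w[:,:2].mean(0)).round(3))
E
python3 - <<'E'
from h import *
p,d=read_camera('top');offs(p);print(tray(p))
plan((-.111,-.105,.042))
E
```

```text
time_s: 13.48
eef_pos: [0.4386, -0.1015, 0.0427]
tool_rot: [1.123, 1.259, -1.121]
contact_force: [0.5, 0.5, -0.1]
finger_gap: 0.233
grey [380. 314.] [231.7 210.3] slab [-0.135 -0.075]
grey [311. 333.] [127.9 102.4] slab [-0.159  0.073]
grey [335. 240.] [42.3 39.9] slab [0.029 0.002]
grey [359. 306.] [58.5 15.7] slab [-0.115 -0.034]
(array([ 540.2, -213.1]), array([324.3, 117.7]), 7.0)
t 13.525 at slab [-0.1087 -0.0409] z 0.0428 turn -0.003 F [ 0.1 -0.7  0.2]
(-0.111, -0.105, 0.042) [0.001, -0.002, 0.064]
```

```bash
python3 -m handwheel '[[[0,0,0.01],0,0.022],[[0,0,0.02],0,0.022],[[0,0,0.03],0,0.022],[[0,0,0.04],0,0.022],[[0,0,0.048],0,0.022],[[0,0,0.056],0,0.022],[[0,0,0.064],0,0.022],[[0,0,0.066],0,0.022],[[0,0,0.064],0,0.022]]'
python3 - <<'E'
from h import *
p,d=read_camera('side');cv2.imwrite('pics/s5.png',cv2.resize(p[160:400,130:530],None,fx=1.9,fy=1.9)[:,:,::-1])
plan((-.111,-.105,.12),(-.035,.055,.12),(-.035,.055,.042))
E
```

```text
time_s: 14.65
eef_pos: [0.4463, -0.1668, 0.0429]
tool_rot: [1.124, 1.256, -1.122]
contact_force: [-0.0, 0.1, 0.2]
finger_gap: 0.233
t 14.7 at slab [-0.1091 -0.1042] z 0.0429 turn -0.003 F [-0.1  0.4  0.6]
(-0.111, -0.105, 0.12) [-0.077, -0.002, 0.001]
(-0.035, 0.055, 0.12) [-0.077, 0.074, -0.159]
(-0.035, 0.055, 0.042) [0.001, 0.074, -0.159]
```

View pics/s5.png

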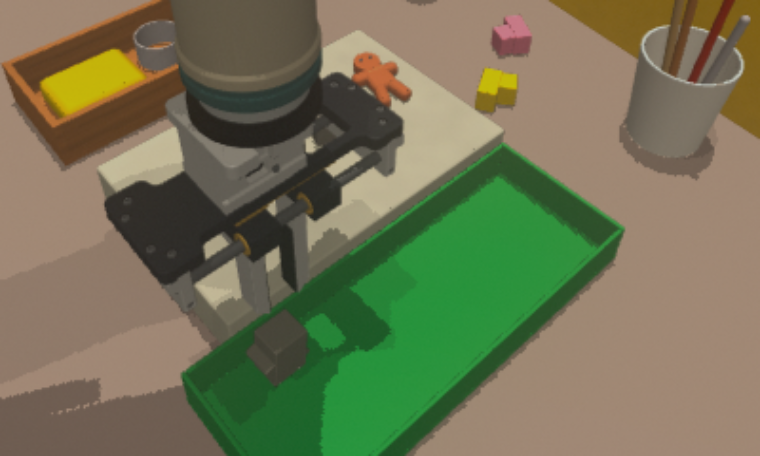

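The first offcut lies in the tray at (280,348), and the tray is still against the slab. Next is the second offcut.

```bash
python3 -m handwheel '[[[-0.06,0,0],0,0.022],[[-0.077,0.02,-0.05],0,0.022],[[-0.077,0.074,-0.11],0,0.022],[[-0.077,0.074,-0.159],0,0.022],[[-0.077,0.074,-0.159],0,0.022],[[-0.077,0.074,-0.159],0,0.022],[[-0.04,0.074,-0.159],0,0.022],[[-0.01,0.074,-0.159],0,0.022],[[0.001,0.074,-0.159],0,0.022],[[0.001,0.074,-0.159],0,0.022]]'
python3 - <<'E'
from h import *
plan((-.035,-.03,.042),(-.035,-.105,.042))
E
```

```text
time_s: 15.95
eef_pos: [0.5009, -0.001, 0.0416]
tool_rot: [1.125, 1.257, -1.124]
contact_force: [0.4, -0.0, -0.3]
finger_gap: 0.23
t 15.95 at slab [-0.0352  0.0533] z 0.0416 turn -0.005 F [ 0.4 -0.  -0.3]
(-0.035, -0.03, 0.042) [-0.0, 0.001, 0.083]
(-0.035, -0.105, 0.042) [0.0, 0.001, 0.158]
```

```bash
python3 -m handwheel '[[[0,0,0.01],0,0.022],[[0,0,0.02],0,0.022],[[0,0,0.03],0,0.022],[[0,0,0.04],0,0.022],[[0,0,0.05],0,0.022],[[0,0,0.06],0,0.022],[[0,0,0.07],0,0.022],[[0,0,0.08],0,0.022],[[0,0,0.09],0,0.022]]' | egrep 'pos|force'; python3 -m handwheel '[[[0,0,0.01],0,0.022],[[0,0,0.02],0,0.022],[[0,0,0.03],0,0.022],[[0,0,0.04],0,0.022],[[0,0,0.05],0,0.022],[[0,0,0.058],0,0.022],[[0,0,0.066],0,0.022],[[0,0,0.070],0,0.022],[[0,0,0.070],0,0.022]]'
python3 - <<'E'
from h import *
plan((-.035,-.105,.12),(.031,.055,.12),(.031,.055,.042))
E
```

```text
eef_pos: [0.5112, -0.091, 0.0418]
contact_force: [-0.1, -0.0, -0.8]
time_s: 18.2
eef_pos: [0.5191, -0.1609, 0.042]
tool_rot: [1.125, 1.257, -1.125]
contact_force: [-0.4, -0.2, 0.3]
finger_gap: 0.233
t 18.2 at slab [-0.0361 -0.1076] z 0.042 turn -0.005 F [-0.4 -0.2  0.3]
(-0.035, -0.105, 0.12) [-0.078, 0.001, -0.002]
(0.031, 0.055, 0.12) [-0.078, 0.066, -0.163]
(0.031, 0.055, 0.042) [-0.0, 0.066, -0.163]
```

```bash
python3 -m handwheel '[[[-0.06,0,0],0,0.022],[[-0.078,0.02,-0.05],0,0.022],[[-0.078,0.066,-0.11],0,0.022],[[-0.078,0.066,-0.163],0,0.022],[[-0.078,0.066,-0.163],0,0.022],[[-0.078,0.066,-0.163],0,0.022]]' | grep pos
python3 - <<'E'
from h import *
p,d=read_camera('top');cv2.imwrite('pics/t6.png',cv2.resize(p[170:350,280:520],None,fx=3,fy=3)[:,:,::-1]);print(tray(p))
plan((.031,.055,.042))
E
```

```text
eef_pos: [0.5657, 0.0088, 0.1197]
(array([ 540.6, -216.3]), array([337. , 128.1]), 6.7)
t 19.0 at slab [0.0301 0.0539] z 0.1198 turn -0.007 F [-0.2 -0.5 -0.3]
(0.031, 0.055, 0.042) [0.078, 0.001, -0.001]
```

View pics/t6.png

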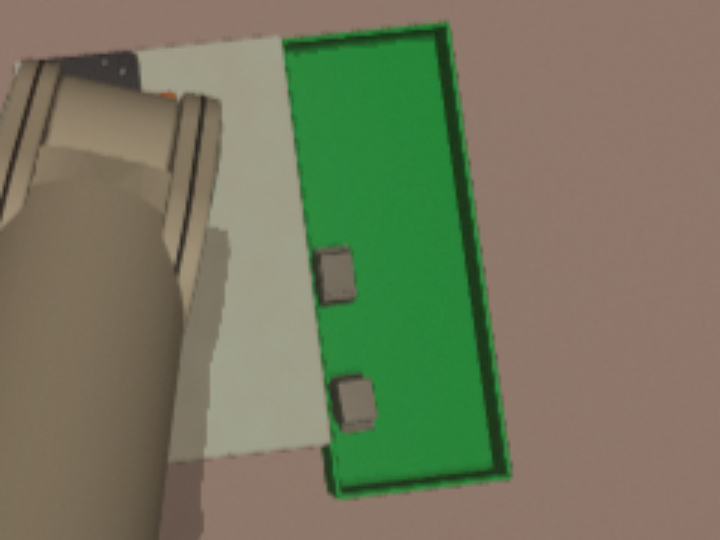

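Two offcuts are in the tray by its near wall, at crop (337,275) and (355,403). The tray has not moved. Third sweep next.

```bash
python3 -m handwheel '[[[0.04,0.001,0],0,0.022],[[0.068,0.001,0],0,0.022],[[0.078,0.001,0],0,0.022],[[0.078,0.001,0.01],0,0.022],[[0.078,0.001,0.02],0,0.022],[[0.078,0.001,0.03],0,0.022],[[0.078,0.001,0.04],0,0.022],[[0.078,0.001,0.05],0,0.022],[[0.078,0.001,0.06],0,0.022],[[0.078,0.001,0.07],0,0.022],[[0.078,0.001,0.08],0,0.022],[[0.078,0.001,0.09],0,0.022]]' | egrep 'pos|force'; python3 -m handwheel '[[[0,0,0.01],0,0.022],[[0,0,0.02],0,0.022],[[0,0,0.03],0,0.022],[[0,0,0.04],0,0.022],[[0,0,0.05],0,0.022],[[0,0,0.058],0,0.022],[[0,0,0.066],0,0.022],[[0,0,0.070],0,0.022],[[0,0,0.070],0,0.022]]'
python3 - <<'E'
from h import *
plan((.03,-.107,.19),(0,.20,.19))
E
```

```text
eef_pos: [0.577, -0.0829, 0.0421]
contact_force: [0.0, 0.3, 0.8]
time_s: 21.62
eef_pos: [0.5848, -0.1527, 0.0423]
tool_rot: [1.125, 1.255, -1.127]
contact_force: [0.2, -1.0, 0.3]
finger_gap: 0.237
t 21.625 at slab [ 0.0301 -0.1073] z 0.0423 turn -0.007 F [ 0.2 -1.   0.3]
(0.03, -0.107, 0.19) [-0.148, 0.0, 0.0]
(0, 0.2, 0.19) [-0.149, -0.032, -0.307]
```

```bash
python3 -m handwheel '[[[-0.06,0,0],0,0.022],[[-0.12,0,0],0,0.022],[[-0.15,0,-0.04],0,0.022],[[-0.15,-0.03,-0.31],0,0.022],[[-0.15,-0.03,-0.31],0,0.022],[[-0.15,-0.03,-0.31],0,0.022],[[-0.15,-0.03,-0.31],0,0.022],[[-0.15,-0.03,-0.31],0,0.022],[[-0.15,-0.03,-0.31],0,0.022],[[-0.15,-0.03,-0.31],0,0.022]]'
python3 - <<'E'
from h import *
p,d=read_camera('top');q,_=read_camera('side')
cv2.imwrite('pics/t7.png',cv2.resize(np.vstack([p[150:350,230:530],q[180:380,150:450]]),None,fx=1.5,fy=1.5)[:,:,::-1])
t=tray(p);print(t,w2slab(t[0]/1000))
H,S,V=masks(p);b=np.zeros(H.shape,bool);b[185:320,300:380]=1
for c in big(b&(S>120)&(H<22),2): w=cast('top',c,.067);print('fig',rect(w))
b=np.zeros(H.shape,bool);b[180:335,370:450]=1
c=get_calibration('top');m=R.from_rotvec(c['rotation']).as_matrix();K=np.array(c['intrinsics'])
for k in big(b&(S<100)&(V<140)&(V>60)&(H<30),6,50):
    u,v=k.mean(0).round().astype(int)
    P=np.array(c['origin'])+m@(np.linalg.inv(K)@[u,v,1]*d[v,u]);print('grey',u,v,P.round(3),'slab',w2slab(P).round(3))
E
```

```text
time_s: 22.88
eef_pos: [0.5204, 0.151, 0.1912]
tool_rot: [1.126, 1.254, -1.128]
contact_force: [0.3, -0.1, -0.3]
finger_gap: 0.233
(array([ 537.1, -211.8]), array([331.4, 117.1]), 6.4) [-0.02425741 -0.16035585]
fig (array([643.9, -17.2]), array([69.9, 43.9]), -89.3)
grey 398 304 [ 0.434 -0.185  0.05 ] slab [-0.124 -0.121]
grey 391 261 [ 0.526 -0.172  0.042] slab [-0.03  -0.119]
grey 390 233 [ 0.588 -0.17   0.043] slab [ 0.031 -0.125]
```

View pics/t7.png

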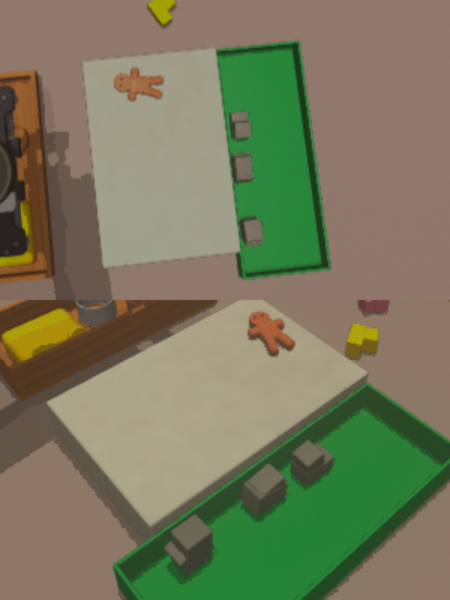

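Run:
```python
from h import *
p,d=read_camera('top');H,S,V=masks(p);m=((H>48)&(H<78)&(S>120));m[:, :360]=0;m[:170]=0;m[340:]=0;m[:,500:]=0
k=np.concatenate(big(m,8,30));t=rect(cast('top',k,.04));print(t,w2slab(t[0]/1000)); print(state()['contact_force'],state()['joint_velocities'])
sign_off()
```

```text
(array([ 540.1, -214.1]), array([338.1, 133.8]), 6.7) [-0.02155084 -0.16299488]
[ 0.3591     -0.0089421   0.25938117] [-0.00304629  0.00027486 -0.00473747  0.00012743 -0.00165149 -0.00012446
 -0.00168829]
the job is handed in; nothing more can be done
```

I pushed the tray flush against the slab, swept the three grey offcuts over that edge into it one by one, and handed the job in at about 23 s of the 64 s allowed. No verdict was reported.

**Last checks:**
- **Tray:** its centre is about 163 mm from the slab's centre line (limit 175 mm) and about 22 mm off along it. It is parallel to the slab within about 0.1°.
- **Offcuts:** all three stand on edge in the tray near its near wall, about 40–46 mm from the tray's centre line (limit 61 mm). Their tops are at 42–50 mm, so I take their centres to be about 25 mm up, below the 40 mm rim; I did not measure the centres directly.
- **Figure:** it measures exactly where it was at the start.
- **Caddy:** nothing came near it at low height, but I did not measure it again at the end.
- **Robot:** it was clear of everything, with its force reading near zero.

**What disagreed:**
- **Fingertips:** they are about 18 mm behind the reported TCP, not 8 mm ahead as stated. My first push therefore passed over the tray wall without touching anything. I remeasured the offset and pushed lower.
- **Slab touch:** finding that offset by touching the slab gave a brief 52 N reading at the wrist, under the 120 N limit. The contact was through the fingertips, so the 40 N limit on the arm and gripper body should not apply.
- **Tray size:** the next-to-last tray measurement came out too small (331 x 117 mm) because the colour mask was incomplete. A fuller mask gave 338 x 134 mm against the true 340 x 130 mm.

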